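# Open the back of the tile frame

## Robot

A 7-joint arm with a two-finger parallel gripper is mounted at the origin on a cart in front of the work surface, level with it; the furniture and walls round the work are solid. World frame = base frame: x ahead of the robot, y to its left, z up, the work surface at z = 0. Lengths are in m, angles in degrees, forces in N, time in s.
With the tool pointing down it reaches from about 0.425 to 0.875 m from the base axis. Payload 4.7 kg.
Tool frame: the origin (TCP) lies midway between the tips of the shut fingers; the grasp point (between the pads) lies 19 mm behind it; z points along the fingers, y is the line along which they close (so a half turn about z gives the same grasp; the last joint's range is limited). The gripper opens to 85 mm and grips with 20 to 120 N. Pads are 22 mm wide; open, the fingers measure 114 mm over their backs; the gripper's body (76 mm by 85 mm) begins 54 mm behind the grasp point. The pads swing forward as they close: fully open they stand 13 mm farther back than shut.
Start: joints at [-63.994, 18.392, -4.016, 83.108, 1.295, 78.541, -3.26], TCP at [0.277, 0.588, 0.231] pointing down, gripper open.
Joint ranges: [-163.93, 163.93], [-17.29, 119.83], [-79.2, 71.16], [3.27, 140.29], [-89.18, 269.18], [5.43, 117.66], [-154.24, 154.24]. Speed limits (degrees/s): [147.25, 147.25, 180, 180, 180, 180, 180].

## Interface

Orientations are given as [roll, pitch, yaw] about the fixed x, y, z axes, in that order (R = Rz(yaw) Ry(pitch) Rx(roll)).
In Python, from station import manip, optics, close_job gives the robot as it stands.
- The arm moves only by the shell command python3 -m crank 'ROWS' [FORCE]. ROWS is JSON, a list of rows, each a list of 3 entries, a list of its own where there are three numbers: the closure, from 0 (fully open) to 1 (shut), then the shift along the tool's x, y, z in mm, then the turn about the tool's z in degrees. In form: [[grip, [dx, dy, dz], twist], ...]. A call has 1 to 20 rows; each row is the pose to reach, as a shift and turn from the pose commanded when the call began, along the tool's axes at that moment; what a row does not reach only later rows make up. A row lasts 1/12 s, in which the tool goes at most 41.7 mm and 7.16 degrees, less where a joint would pass 70% of its speed; a pose out of reach is approached as far as the arm can. A call with a gripper value outside its range is refused whole. The fingers move at their own pace and stop on an object; FORCE is the grip in N (left out, the last holds). Time passes only in rows, so rows that repeat a pose let the fingers close. It gives the time, the measured TCP pose, the force, the opening and the grip force at its end, in the units of the state.
- manip.sense(): the state, without advancing time (a new reading comes with each control period).
- optics.capture(name): name is "side" or "top" or "wrist"; returns the picture (420x560x3 uint8, blue, green, red); there is no depth.
- optics.get_calibration(name): a dict with "fx", "fy", "cx", "cy" (pixels), "T" (4x4, takes a point from camera to world coordinates). Camera axes: x right, y down, z forward; pixel columns grow to the right and rows downward; lengths in m; the calibration is good to about 2 mm. A picture is of the moment at which its call begins: read the wrist's pose just before it. get_calibration takes no time and is no camera call; for the wrist camera it gives the pose at the moment of the call.
- close_job(): hands the job in; it is judged then, once.
The state is a dict: "clock": time; "joint_positions": joint angles; "dq": joint speeds; "effort": joint torques, N m; "position": TCP position; "ee_rot": TCP orientation; "contact_force": force on the tool from outside, world axes, zero at the start; "wrist_torque": the same for the moment, N m; "gripper_width": opening from 0.0 (shut) to 1.0 (fully open); "gripper_force": force on a finger pad.
Only numpy, scipy, OpenCV 4.12 (cv2) and the standard library are available. Lean on these libraries where they do the work, as an engineer would, in place of code of your own. Each camera call takes 0.05 s, during which the arm holds its last target. There are 200 camera calls.

## Task

Open the back of the larger, oblong tile frame, not the small square one. Turn the two wooden turn buttons fully aside so that they lie along the rails, then lift the backboard out by its grip bar and set it down, without dropping it, flat on the bare table with the bar upward.

Things in the scene. Friction and masses are not known exactly. Their poses are not given: they have to be found in the camera images.
- tile_frame: Oblong wooden frame, screwed down: 146 mm along its x, 176 along y, 22 high, rails 28 wide, opening 90 x 120. Origin: centre of underside; z up. It stands left or right of the robot's centre line, a small square frame (116 mm, one piece) on the other side; the table between (x 0.50 to 0.63 m, y -0.11 to 0.04 m) is bare. A turn button sits on each short rail, pivoted at (0, +74) and (0, -74) mm.
- backboard: Loose plywood board in the oblong frame's opening, on a ledge 12 mm above the table, 3 mm play all round: 84 mm along its x, 114 along y, 8 thick, 0.1 to 0.2 kg. Origin: centre of underside; z up. On the middle of its top a wooden grip bar, 56 mm along y, 14 along x, 24 high (8 to 32 mm above the origin).
- button_left (a joint): Turn button at y = +74 mm of the frame: wooden bar with round ends, 50 x 15 mm, from 23 to 37 mm above the table, pivoted at its middle, light friction (0.03 N m), stays where left. Angle in rad, counterclockwise from above: at 0 it lies along the frame's y, its inner end over the board by 8 mm; at +1.57 or -1.57 along the rail (frame's x), clear of the board. Stops at +-1.7.
- button_right (a joint): The same kind of turn button at y = -74 mm of the frame, same size and meaning of the angle: 0 across the rail and over the board, +1.57 or -1.57 along the rail and clear.
Not all that is in view belongs to the job. Several things have the shape of the backboard; the one meant has the colours described above.

How it is judged:
By the outcome, as a careful person would: the job done as asked, in the order asked, and still so for the second after the job is handed in, with the robot touching nothing.
It also fails if it takes over 67 s, if anything falls off the work surface, if the arm or the gripper's body presses on something with over 40 N, if the wrist force passes 120 N, or if a joint passes its speed limit or range.

## Working session

There is one attempt and no reset: what is moved stays moved. The work goes in short steps, Python scripts to look and compute and a shell command to move; the robot and the scene stay as the last step left them, time stands still between calls to the robot, and variables do not carry over. Pictures are saved under pics/ and viewed, at most 11 in all, crops included, and the job is handed in when it is done.

```bash
mkdir -p pics; ls; python3 - <<'E'
from station import manip, optics
import cv2
s=manip.sense();print({k:s[k] for k in("clock","position","ee_rot","gripper_width","contact_force")})
for n in("top","side"):
    im=optics.capture(n);cv2.imwrite(f"pics/{n}0.png",im)
    c=optics.get_calibration(n);print(n,c)
E
```

```text
pics
{'clock': 0.0, 'position': array([0.2765826 , 0.58762974, 0.23022735]), 'ee_rot': array([-1.79891307e+02,  6.50484148e-03,  1.54802518e+02]), 'gripper_width': 1.000923789658449, 'contact_force': array([0.49174732, 0.27996978, 0.26270555])}
top {'fx': 400.6407916098966, 'fy': 400.6407916098966, 'cx': 283.03079328885303, 'cy': 211.76298208130933, 'T': array([[-0.0172365 , -0.98507284,  0.17127292,  0.26972588],
       [-0.99958989,  0.02089518,  0.01958188, -0.02353952],
       [-0.02286836, -0.17086515, -0.985029  ,  1.1359951 ],
       [ 0.        ,  0.        ,  0.        ,  1.        ]])}
side {'fx': 541.1562037798249, 'fy': 541.1562037798249, 'cx': 275.64550781104265, 'cy': 209.8273593804192, 'T': array([[ 0.99882343,  0.00430515, -0.04830345,  0.52667888],
       [ 0.04330912, -0.52733985,  0.84854994, -1.15267564],
       [-0.0218192 , -0.84964354, -0.52690585,  0.77515155],
       [ 0.        ,  0.        ,  0.        ,  1.        ]])}
```

View pics/top0.png

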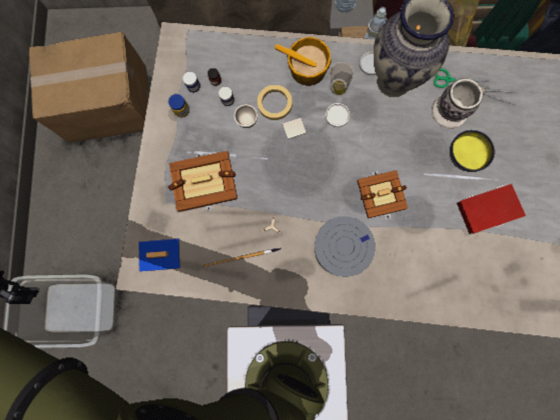

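View pics/side0.png

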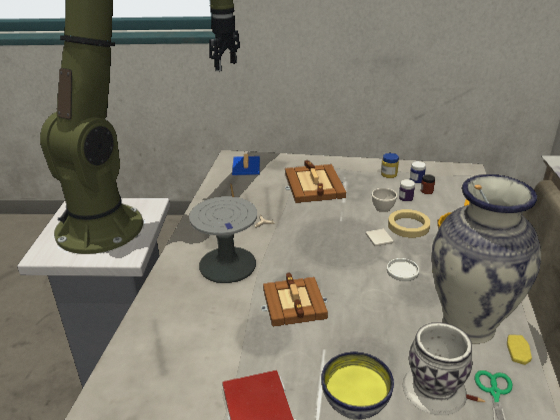

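The top view shows the oblong frame at about (203,181), on the robot's left, with dark buttons at (177,183) and (228,174). The square decoy is at (383,194) and a blue decoy board at (159,254). The area between the frames is bare. Next I'll move above the oblong frame with the wrist camera for a close look.

```bash
cat > h.py <<'E'
from station import manip, optics
import numpy as np, cv2
from scipy.spatial.transform import Rotation as Ro
def ray(c,u,v):
    d=c["T"][:3,:3]@np.array([(u-c["cx"])/c["fx"],(v-c["cy"])/c["fy"],1]);return c["T"][:3,3],d
def onz(c,u,v,z):
    o,d=ray(c,u,v);return o+d*(z-o[2])/d[2]
def proj(c,p):
    T=np.linalg.inv(c["T"]);q=T[:3,:3]@np.asarray(p)+T[:3,3];return np.array([c["fx"]*q[0]/q[2]+c["cx"],c["fy"]*q[1]/q[2]+c["cy"]])
def tri(a,b): # list of (c,u,v)
    A=np.zeros((3,3));B=np.zeros(3)
    for c,u,v in (a,b):
        o,d=ray(c,u,v);d/=np.linalg.norm(d);P=np.eye(3)-np.outer(d,d);A+=P;B+=P@o
    return np.linalg.solve(A,B)
def totool(dw,s=None):
    s=s or manip.sense();return Ro.from_euler("xyz",s["ee_rot"],degrees=True).inv().apply(dw)*1000
def show(): 
    s=manip.sense();print(round(s["clock"],2),s["position"].round(4),s["ee_rot"].round(1),s["contact_force"].round(1),round(s["gripper_width"],3),s["joint_positions"].round(0))
E
python3 - <<'E'
from h import *
c=optics.get_calibration("top")
for p in [(203,181),(177,183),(228,174),(383,194)]: print(onz(c,*p,0.03).round(3))
w=optics.get_calibration("wrist");print(w["T"].round(3),w["fx"])
s=manip.sense()
p=onz(c,203,181,.03)
print(totool(np.array([p[0]-0.06,p[1],0.27])-s["position"]), totool(w["T"][:3,3]-s["position"]))
E
```

```text
[0.556 0.225 0.03 ]
[0.552 0.3   0.03 ]
[0.575 0.154 0.03 ]
[ 0.507 -0.283  0.03 ]
[[ 0.425  0.875  0.233  0.217]
 [ 0.905 -0.411 -0.111  0.616]
 [-0.002  0.258 -0.966  0.373]
 [ 0.     0.     0.     1.   ]] 362.6640185078805
[-352.7954553  -234.55258197  -39.24234782] [  65.6232262    -0.31060773 -142.75973899]
```

```bash
python3 - <<'E'
from h import *
s=manip.sense()
for t in [(0.545,0.315,0.22),(0.48,0.30,0.22)]: print(totool(np.array(t)-s["position"]))
E
```

```text
[-358.97533853 -132.43463272   10.58176107]
[-306.54695642 -173.68096848   10.64910127]
```

```bash
python3 -m crank '[[0,[-40,-15,1],0],[0,[-80,-30,2],5],[0,[-120,-45,3],10],[0,[-155,-58,4],15],[0,[-190,-70,5],20],[0,[-225,-83,6],25],[0,[-260,-96,7],30],[0,[-290,-107,8],36],[0,[-320,-118,9],42],[0,[-345,-127,10],49],[0,[-359,-132,10],56],[0,[-359,-132,10],56],[0,[-359,-132,10],56],[0,[-359,-132,10],56]]' && python3 - <<'E'
from h import *
import pickle
c=optics.get_calibration("wrist");s=manip.sense();show()
im=optics.capture("wrist");cv2.imwrite("pics/w1.png",im);pickle.dump(c,open("w1.pkl","wb"))
print(totool([-.07,-.02,0]))
E
```

```text
clock: 1.27
position: [0.5442, 0.3174, 0.221]
ee_rot: [-179.9, -0.0, 99.0]
contact_force: [-0.1, 0.5, 0.6]
gripper_width: 1.0
gripper_force: 0.0
1.27 [0.5442 0.3174 0.221 ] [-179.9   -0.    99. ] [-0.1  0.5  0.6] 1.0 [-44.  16.  14.  88.  -4.  77. -21.]
[-8.71259906e+00 -7.22778403e+01  6.64380717e-02]
```

View pics/w1.png

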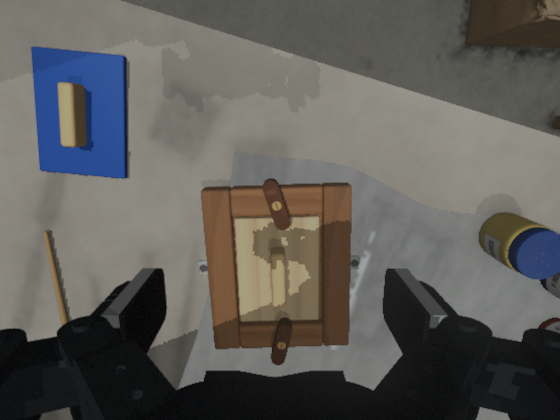

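The wrist view shows the frame centred at about (278,268). The pivot screws are at (277,206) for the left button and (281,346) for the right. The left button is turned about +15° and the right about -7°. The grip bar spans (279,250) to (279,303). I'll take a second view for heights.

```bash
python3 -m crank '[[0,[-5,-35,0],0],[0,[-9,-72,0],0],[0,[-9,-72,0],0],[0,[-9,-72,0],0],[0,[-9,-72,0],0]]' && python3 - <<'E'
from h import *
import pickle
c=optics.get_calibration("wrist");show()
im=optics.capture("wrist");pickle.dump(c,open("w2.pkl","wb"))
cv2.imwrite("pics/w2.png",im)
q=proj(c,[.556,.225,.03]).astype(int);print(q)
x0=max(q[0]-100,0);y0=max(q[1]-110,0);print(x0,y0)
a=cv2.resize(im[y0:y0+200,x0:x0+200],None,fx=2,fy=2,interpolation=2)
b=cv2.resize(cv2.imread("pics/w1.png")[170:370,178:378],None,fx=2,fy=2,interpolation=2)
cv2.imwrite("pics/w12.png",np.hstack([b,a]))
E
```

```text
clock: 1.73
position: [0.4753, 0.2974, 0.2221]
ee_rot: [179.9, -0.1, 99.0]
contact_force: [0.9, 0.0, -0.3]
gripper_width: 0.999
gripper_force: 0.0
1.73 [0.4753 0.2974 0.2221] [ 1.799e+02 -1.000e-01  9.900e+01] [ 0.9  0.  -0.3] 0.999 [-47.   8.  13.  97.  -2.  75. -24.]
[342 272]
242 162
```

View pics/w12.png

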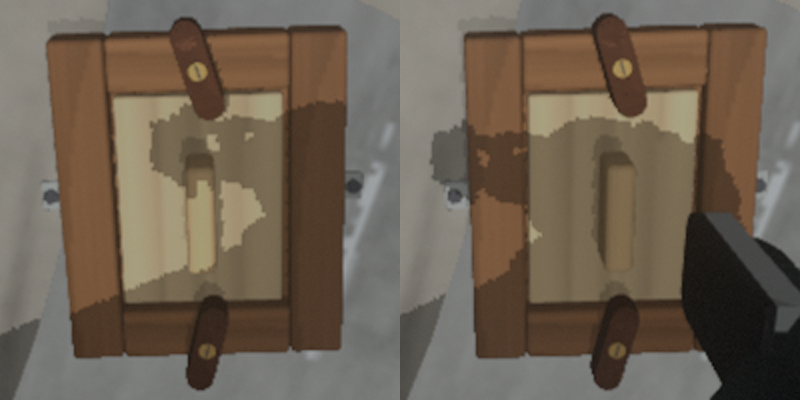

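Both crops agree. In crop pixels (view 1 / view 2), the pivots are L (197,72)/(622,69) and R (206,351)/(612,351). The bar's top face runs from (200,166)/(620,165) to (201,271)/(618,270).

```bash
python3 - <<'E'
from h import *
import pickle
c1=pickle.load(open("w1.pkl","rb"));c2=pickle.load(open("w2.pkl","rb"))
P={}
for n,a,b in [("L",(197,72),(622,69)),("R",(206,351),(612,351)),("b+",(200,166),(620,165)),("b-",(201,271),(618,270)),
  ("Lo",(184,23),(608,20)),("Li",(212,113),(634,109)),("Ri",(213,302),(622,300)),("Ro",(200,385),(604,384)),
  ("fTL",(50,38),(466,38)),("fTR",(346,28),(765,27)),("fBL",(76,356),(479,355))]:
    p=tri((c1,178+a[0]/2,170+a[1]/2),(c2,242+(b[0]-400)/2,162+b[1]/2));P[n]=p;print(n,p.round(4))
d=P["L"]-P["R"];print("len",np.linalg.norm(d),"yaw",np.degrees(np.arctan2(-d[0],d[1])))
for a,b in(("Lo","Li"),("Ri","Ro"),("b+","b-"),("fTL","fBL")):
    d=P[a]-P[b];print(a,np.linalg.norm(d),np.degrees(np.arctan2(-d[0],d[1])))
for n in "LR": print(n,totool(P[n]-manip.sense()["position"]))
E
```

```text
L [0.5477 0.3033 0.0373]
R [0.577  0.152  0.0284]
b+ [0.5566 0.2576 0.0374]
b- [0.5653 0.2061 0.0437]
Lo [0.5383 0.3237 0.0295]
Li [0.5578 0.2848 0.0359]
Ri [0.5755 0.1825 0.0297]
Ro [0.5771 0.1312 0.0284]
fTL [0.4749 0.3029 0.0139]
fTR [0.6162 0.3313 0.0177]
fBL [0.5088 0.1345 0.023 ]
len 0.15443926131935815 yaw 10.94265239023898
Lo 0.04396869326815487 26.631560622438453
Ri 0.05131718495152827 1.7113410850408433
b+ 0.05255421413408147 9.68041322324375
fTL 0.1719683207096564 11.402287806986168
L [ -5.14446277  71.41442577 184.94425889]
R [-159.24280072   76.84916092  193.64203639]
```

```bash
python3 - <<'E'
from h import *
import pickle
c1=pickle.load(open("w1.pkl","rb"));c2=pickle.load(open("w2.pkl","rb"));P={}
for n,a,b,z in [("L",(197,72),(622,69),.038),("R",(206,351),(612,351),.038),("b+",(200,166),(620,165),.044),("b-",(201,271),(618,270),.044),
  ("Lo",(184,23),(608,20),.037),("Li",(212,113),(634,109),.037),("Ri",(213,302),(622,300),.037),("Ro",(200,385),(604,384),.037)]:
    p=onz(c1,178+a[0]/2,170+a[1]/2,z);q=onz(c2,242+(b[0]-400)/2,162+b[1]/2,z);P[n]=(p+q)/2;print(n,P[n].round(4),((p-q)*1e3).round(1))
for a,b in(("L","R"),("Lo","Li"),("Ri","Ro"),("b+","b-")):
    d=P[a]-P[b];print(a,np.linalg.norm(d),np.degrees(np.arctan2(-d[0],d[1])),((P[a]+P[b])/2).round(4))
for n in "LR": print(n,totool(P[n]-manip.sense()["position"]))
E
```

```text
L [0.5476 0.3035 0.038 ] [0.1 0.2 0. ]
R [0.5747 0.1582 0.038 ] [1.9 0.6 0. ]
b+ [0.5554 0.2599 0.044 ] [1.2 1.1 0. ]
b- [0.5653 0.2063 0.044 ] [-0.   0.4  0. ]
Lo [0.5374 0.3248 0.037 ] [1.5 0.6 0. ]
Li [0.5576 0.2851 0.037 ] [ 0.4 -0.5  0. ]
Ri [0.5739 0.1866 0.037 ] [ 1.7 -0.3  0. ]
Ro [0.5751 0.1373 0.037 ] [ 2.  -0.2  0. ]
L 0.1478047797348639 10.58937295508285 [0.5612 0.2309 0.038 ]
Lo 0.04450154154109285 26.948989553498595 [0.5475 0.3049 0.037 ]
Ri 0.04925836112362916 1.393945225430072 [0.5745 0.162  0.037 ]
b+ 0.05447710579128185 10.433205707461083 [0.5603 0.2331 0.044 ]
L [ -4.97571092  71.33415635 184.21164107]
R [-152.71746066   75.64842663  184.08767238]
```

```bash
python3 -m crank '[[0.5,[-3,36,20],-7],[0.5,[-5,71,50],-14],[0.5,[-5,71,90],-18],[0.5,[-5,71,130],-18],[0.5,[-5,71,160],-18],[0.5,[-5,71,178],-18],[0.5,[-5,71,188],-18],[0.5,[-5,71,193],-18],[0.5,[-5,71,193],-18],[0.5,[-5,71,193],-18]]' 20 && python3 - <<'E'
from h import *
show()
s=manip.sense();print(totool(np.array([.5476,.3035,.028])-s["position"]))
im=np.hstack([optics.capture("wrist"),cv2.resize(optics.capture("side")[100:240,230:400],None,fx=2,fy=2)[:280].repeat(1,0) if 0 else np.zeros((420,1,3),np.uint8)])
cv2.imwrite("pics/l1.png",im)
E
```

```text
clock: 2.62
position: [0.5479, 0.3026, 0.0297]
ee_rot: [179.9, -0.0, 116.8]
contact_force: [0.1, 1.1, -1.1]
gripper_width: 0.501
gripper_force: 0.0
2.62 [0.5479 0.3026 0.0297] [179.9  -0.  116.8] [ 0.1  1.1 -1.1] 0.501 [-41.  25.  12.  99.  -6.  56.   0.]
[0.93521369 0.12968312 1.71897826]
```

View pics/l1.png

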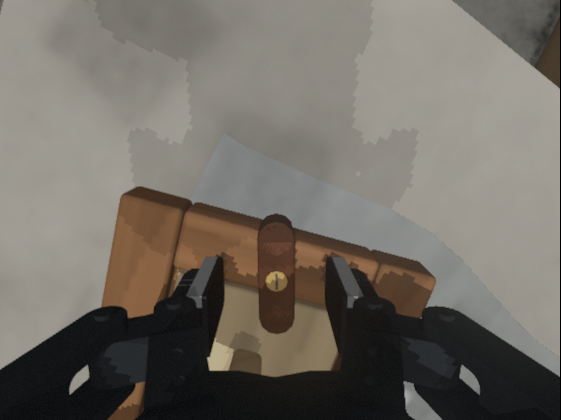

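The button runs straight between the pads, from (276,218) to (276,328), with the pivot at (276,281). I'll grip it and turn it.

```bash
python3 -m crank '[[1,[1,0,2],0],[1,[1,0,2],0],[1,[1,0,2],0],[1,[1,0,2],0],[1,[1,0,2],0],[1,[1,0,2],-7],[1,[1,0,2],-14],[1,[1,0,2],-21],[1,[1,0,2],-28],[1,[1,0,2],-35],[1,[1,0,2],-42],[1,[1,0,2],-49],[1,[1,0,2],-56],[1,[1,0,2],-63],[1,[1,0,2],-70],[1,[1,0,2],-74],[1,[1,0,2],-74],[1,[1,0,2],-74]]' 20 && python3 -m crank '[[0.55,[0,0,0],0],[0.55,[0,0,0],0],[0.55,[0,0,0],0],[0.55,[0,0,-15],0],[0.55,[0,0,-50],0],[0.55,[0,0,-50],0]]' && python3 - <<'E'
from h import *
show()
cv2.imwrite("pics/l2.png",optics.capture("wrist"))
E
```

```text
clock: 4.17
position: [0.5479, 0.3038, 0.0278]
ee_rot: [179.9, 0.2, -169.3]
contact_force: [3.9, 2.5, 2.9]
gripper_width: 0.164
gripper_force: 26.5
clock: 4.67
position: [0.5486, 0.3042, 0.0817]
ee_rot: [179.9, 0.4, -169.2]
contact_force: [2.1, 1.1, 1.7]
gripper_width: 0.449
gripper_force: 0.0
4.67 [0.5486 0.3042 0.0817] [ 179.9    0.4 -169.2] [2.1 1.1 1.7] 0.449 [-30.  22.  -2.  97.   1.  61.  69.]
```

View pics/l2.png

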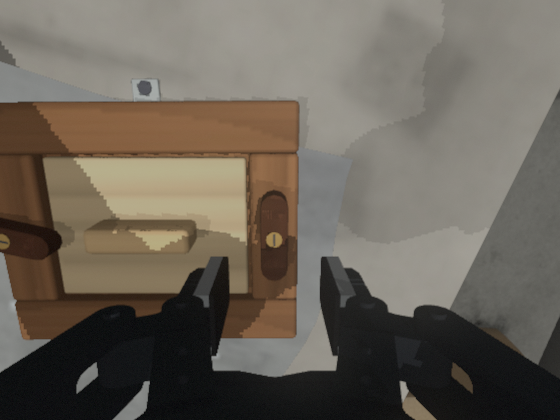

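The left button now lies along its rail, at (273,237). On to the right button.

```bash
python3 - <<'E'
from h import *
print(totool(np.array([.5749,.1585,.028])-manip.sense()["position"]))
E
```

```text
[   0.91626125 -147.87378781   51.4964367 ]
```

```bash
python3 -m crank '[[0.5,[0,-25,0],7],[0.5,[0,-55,0],14],[0.5,[0,-85,0],21],[0.5,[0,-115,0],28],[0.5,[0,-135,0],35],[0.5,[1,-146,0],42],[0.5,[1,-148,0],49],[0.5,[1,-148,0],56],[0.5,[1,-148,0],63],[0.5,[1,-148,0],70],[0.5,[1,-148,0],77],[0.5,[1,-148,0],84],[0.5,[1,-148,0],91],[0.5,[1,-148,0],98],[0.5,[1,-148,0],99],[0.5,[1,-148,15],99],[0.5,[1,-148,30],99],[0.5,[1,-148,30],99],[0.5,[1,-148,30],99]]' && python3 - <<'E'
from h import *
show()
print(totool(np.array([.5749,.1585,.028])-manip.sense()["position"]))
cv2.imwrite("pics/r1.png",optics.capture("wrist"))
E
```

```text
clock: 6.3
position: [0.5716, 0.1568, 0.0452]
ee_rot: [-179.8, 0.1, 91.9]
contact_force: [-0.1, -0.2, 0.1]
gripper_width: 0.503
gripper_force: 0.0
6.3 [0.5716 0.1568 0.0452] [-1.798e+02  1.000e-01  9.190e+01] [-0.1 -0.2  0.1] 0.503 [-32.  21.  17. 103.  -7.  57. -11.]
[ 1.61605671  3.43692138 17.16141927]
```

View pics/r1.png

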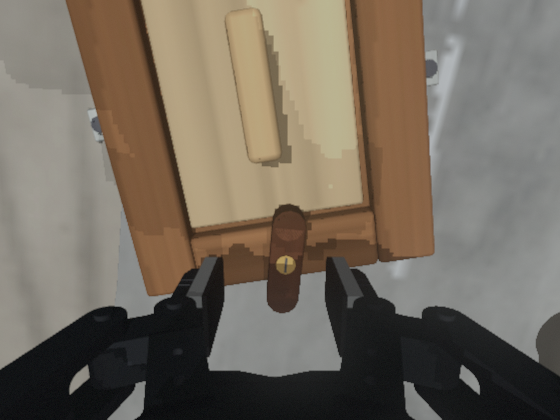

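The button sits slightly right of centre between the pads, with its pivot at (286,265). That matches the computed +3 mm shift in y.

```bash
python3 -m crank '[[0.5,[2,3,6],1],[0.5,[2,3,12],1],[0.5,[2,3,17],1],[0.5,[2,3,17],1],[0.5,[2,3,17],1],[1,[2,3,17],1],[1,[2,3,17],1],[1,[2,3,17],1],[1,[2,3,17],1],[1,[2,3,17],1]]' 20 && python3 -m crank '[[1,[0,0,0],7],[1,[0,0,0],14],[1,[0,0,0],21],[1,[0,0,0],28],[1,[0,0,0],35],[1,[0,0,0],42],[1,[0,0,0],49],[1,[0,0,0],56],[1,[0,0,0],63],[1,[0,0,0],70],[1,[0,0,0],77],[1,[0,0,0],80],[1,[0,0,0],80],[1,[0,0,0],80],[0.55,[0,0,0],80],[0.55,[0,0,0],80],[0.55,[0,0,0],80],[0.55,[0,0,-20],80],[0.55,[0,0,-50],80],[0.55,[0,0,-60],80]]' && python3 - <<'E'
from h import *
show()
cv2.imwrite("pics/r2.png",optics.capture("wrist"))
s=manip.sense()
print(totool(np.array([.5607,.232,.1])-s["position"]))
E
```

```text
clock: 7.18
position: [0.5765, 0.1595, 0.0298]
ee_rot: [179.9, -0.0, 90.8]
contact_force: [0.9, 1.0, -0.1]
gripper_width: 0.166
gripper_force: 23.1
clock: 8.85
position: [0.5771, 0.1598, 0.0925]
ee_rot: [-179.9, -0.2, 10.8]
contact_force: [1.5, 0.2, 0.3]
gripper_width: 0.45
gripper_force: 0.0
8.85 [0.5771 0.1598 0.0925] [-179.9   -0.2   10.8] [1.5 0.2 0.3] 0.45 [-46.  20.  33. 101. -12.  62. -87.]
[ -3.48054568 -73.84458147  -6.31228761]
```

View pics/r2.png

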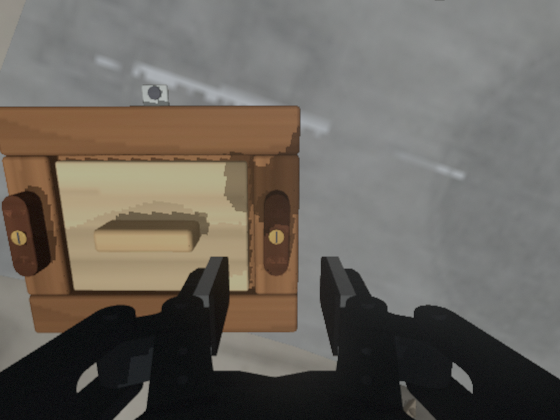

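Both buttons now lie along their rails, at (275,235) and (25,235). Next I'll go over the grip bar.

```bash
python3 -m crank '[[0.5,[0,-15,0],-7],[0.5,[-1,-30,0],-14],[0.5,[-2,-45,0],-21],[0.5,[-3,-60,0],-28],[0.5,[-3,-70,0],-35],[0.5,[-3,-74,0],-42],[0.5,[-3,-74,0],-49],[0.5,[-3,-74,0],-56],[0.5,[-3,-74,0],-63],[0.5,[-3,-74,0],-70],[0.5,[-3,-74,0],-77],[0.5,[-3,-74,0],-84],[0.5,[-3,-74,0],-90],[0.5,[-3,-74,15],-90],[0.5,[-3,-74,25],-90],[0.5,[-3,-74,30],-90],[0.5,[-3,-74,30],-90],[0.5,[-3,-74,30],-90]]' && python3 - <<'E'
from h import *
show()
print(totool(np.array([.561,.232,.027])-manip.sense()["position"]))
cv2.imwrite("pics/b1.png",optics.capture("wrist"))
E
```

```text
clock: 10.4
position: [0.5585, 0.2313, 0.0586]
ee_rot: [-179.9, 0.0, 100.8]
contact_force: [0.1, -1.6, 0.3]
gripper_width: 0.501
gripper_force: 0.0
10.4 [0.5585 0.2313 0.0586] [-179.9    0.   100.8] [ 0.1 -1.6  0.3] 0.501 [-39.  21.  16. 101.  -7.  59.  -9.]
[ 0.25280608  2.66930022 31.64052648]
```

View pics/b1.png

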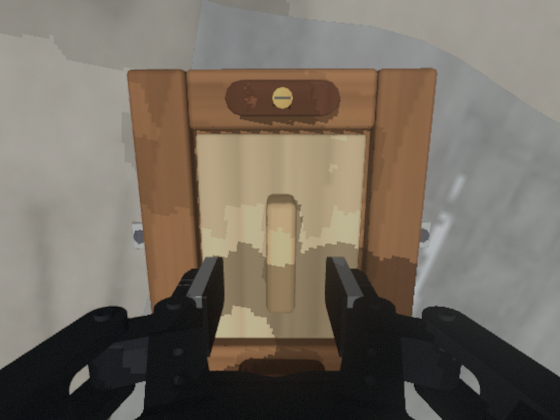

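The board's bar stands between the pads, centred at (281,253). I'll descend, grip it and lift slowly.

```bash
python3 -m crank '[[0.5,[0,2,10],0],[0.5,[0,2,20],0],[0.5,[0,2,28],0],[0.5,[0,2,32],0],[0.5,[0,2,32],0],[0.5,[0,2,32],0],[1,[0,2,32],0],[1,[0,2,32],0],[1,[0,2,32],0],[1,[0,2,32],0],[1,[0,2,32],0],[1,[0,2,32],0]]' 45 && python3 -m crank '[[1,[0,0,-3],0],[1,[0,0,-7],0],[1,[0,0,-12],0],[1,[0,0,-18],0],[1,[0,0,-25],0],[1,[0,0,-35],0],[1,[0,0,-50],0],[1,[0,0,-70],0],[1,[0,0,-90],0],[1,[0,0,-90],0],[1,[0,0,-90],0],[1,[0,0,-90],0]]' && python3 - <<'E'
from h import *
show()
print(totool(np.array([.565,-.035,.115])-manip.sense()["position"]))
a=optics.capture("wrist")
b=cv2.resize(optics.capture("side")[100:240,230:400],None,fx=2,fy=2)
o=np.zeros((420,800,3),np.uint8);o[:336,:448]=cv2.resize(a,(448,336));o[:280,450:790]=b
cv2.imwrite("pics/b2.png",o)
E
```

```text
clock: 11.45
position: [0.5615, 0.232, 0.028]
ee_rot: [179.9, -0.0, 100.8]
contact_force: [0.4, -0.7, 3.2]
gripper_width: 0.151
gripper_force: 47.3
clock: 12.45
position: [0.5605, 0.2317, 0.117]
ee_rot: [-180.0, 0.0, 100.8]
contact_force: [-0.2, 0.0, -2.6]
gripper_width: 0.151
gripper_force: 46.7
12.45 [0.5605 0.2317 0.117 ] [-180.     0.   100.8] [-0.2  0.  -2.6] 0.151 [-39.  18.  17.  98.  -6.  65. -10.]
[-262.79324613  -45.56840945    1.99482327]
```

View pics/b2.png

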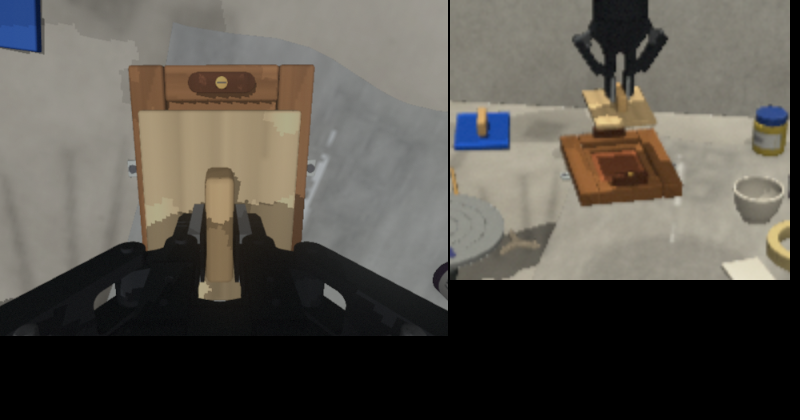

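The board is held level above the open frame, and both buttons stayed aside. I'll carry it to the bare patch and lower it to just above the table.

```bash
python3 -m crank '[[1,[-8,-1,0],0],[1,[-25,-4,0],0],[1,[-48,-8,0],0],[1,[-75,-13,0],0],[1,[-103,-18,0],0],[1,[-131,-23,0],0],[1,[-159,-28,0],0],[1,[-187,-33,0],0],[1,[-213,-37,0],0],[1,[-235,-41,0],0],[1,[-252,-44,0],0],[1,[-263,-46,0],0],[1,[-263,-46,10],0],[1,[-263,-46,25],0],[1,[-263,-46,45],0],[1,[-263,-46,65],0],[1,[-263,-46,80],0],[1,[-263,-46,88],0],[1,[-263,-46,90],0],[1,[-263,-46,90],0]]' && python3 -m crank '[[1,[0,0,2],0],[1,[0,0,4],0],[1,[0,0,6],0],[1,[0,0,8],0],[1,[0,0,9],0],[1,[0,0,9],0]]' && python3 - <<'E'
from h import *
show()
a=cv2.resize(optics.capture("side")[200:380,150:400],None,fx=3,fy=3,interpolation=2)
cv2.imwrite("pics/p1.png",a)
E
```

```text
clock: 14.22
position: [0.5646, -0.0343, 0.0265]
ee_rot: [-179.9, -0.0, 100.9]
contact_force: [0.1, 0.4, -1.2]
gripper_width: 0.146
gripper_force: 46.6
clock: 14.72
position: [0.565, -0.0351, 0.0182]
ee_rot: [-180.0, -0.0, 100.8]
contact_force: [-0.5, 0.2, -1.6]
gripper_width: 0.154
gripper_force: 46.6
14.72 [ 0.565  -0.0351  0.0182] [-180.    -0.   100.8] [-0.5  0.2 -1.6] 0.154 [-20.  21.  24. 108. -10.  53.  20.]
```

Still hanging at about -1.6 N, so I'll lower it in 1 mm steps until it touches.

```bash
for i in 1 2; do python3 -m crank '[[1,[0,0,1],0],[1,[0,0,1],0],[1,[0,0,1],0]]' | grep -E "pos|contact"; done
```

```text
position: [0.5651, -0.0352, 0.0173]
contact_force: [0.3, 0.7, -2.5]
position: [0.565, -0.0352, 0.0163]
contact_force: [-0.1, 0.5, -1.6]
```

```bash
python3 -m crank '[[1,[0,0,1],0],[1,[0,0,1],0],[1,[0,0,1],0],[1,[0,0,1],0]]' | grep -E "pos|contact"
```

```text
position: [0.5652, -0.0351, 0.016]
contact_force: [-2.5, -0.3, 5.4]
```

It has touched down (+5 N). Release and retreat upward.

```bash
python3 -m crank '[[0.9,[0,0,0],0],[0.7,[0,0,0],0],[0.5,[0,0,0],0],[0.5,[0,0,0],0],[0.5,[0,0,0],0],[0.5,[0,0,-10],0],[0.5,[0,0,-30],0],[0.5,[0,0,-60],0],[0.5,[0,0,-100],0],[0.5,[0,0,-140],0],[0.5,[40,0,-160],0],[0.5,[80,0,-160],0],[0.5,[80,0,-160],0],[0.5,[80,0,-160],0],[0.5,[80,0,-160],0],[0.5,[80,0,-160],0]]' | grep -E "clock|pos|contact" && python3 - <<'E'
from h import *
a=cv2.resize(optics.capture("side")[150:350,150:400],None,fx=1.6,fy=1.6,interpolation=2)
b=cv2.resize(optics.capture("wrist"),(400,300))
o=np.zeros((320,800,3),np.uint8);o[:,:400]=a;o[:300,400:]=b
cv2.imwrite("pics/p2.png",o)
E
```

```text
clock: 16.93
position: [0.55, 0.0419, 0.1753]
contact_force: [-0.1, -0.6, -0.0]
```

View pics/p2.png

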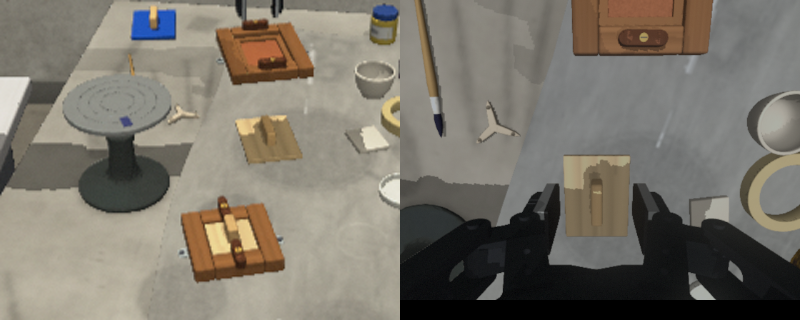

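The board lies flat on the bare table with its bar up, at (268,138) in the side crop. The frame is open, both buttons lie along the rails, and the gripper is clear.

```bash
python3 -c "
from station import close_job
print(close_job())"
```

```text
the job is handed in; nothing more can be done
None
```

The job is handed in at about 17 s: both turn buttons lie along their rails, and the backboard was lifted out and set down flat on the bare table, bar up, with the gripper clear.

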